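# Press and slide a sample cassette under the autosampler's leaf spring

## Task

Load the orange sample cassette into the autosampler's loading dock without grasping or lifting it: with the fingertips (its low rear ledge is made for that) press it firmly down against the sprung blue lifter until it lies flat on the bed, and while still pressing slide it in under the gate bar and the leaf spring until it is fully home against the end stop. Then let go and move clear: the cassette must lie flat under the leaf spring, with the blue lifter popped up again behind it. Leave everything else on the bench alone.

Things in the scene. Friction and masses are not known exactly. Their poses are not given: they have to be found in the camera images.
- dock: Fixed aluminium and ivory loading dock, 120 mm wide, from x = -180 to +115 mm. Origin on the bench, on its middle line under the gate bar; +x = loading direction, away from the robot. Bed top 20 mm above the bench. Side guides: channel 92 mm wide, 12 mm high above the bed. End stop: ivory block, face at x = +72 mm, top 55 mm above the bench.
- cassette: Orange loose cassette, 150 (x) x 86 (y) mm, about 0.25 kg, rear-heavy, starting in the channel on the raised lifter, short of the gate, its +x along the dock's. Origin: centre of its underside. Front 90 mm: deck 15 mm high with 16 printed wells. Rear 60 mm (x = -75 to -15 mm): low ledge 9 mm high. The 6 mm step at x = -15 mm faces rearward: push on it.
- ledge (a point): Centre of the cassette's rear pressing ledge, on its top face: 30 mm behind the step (pressing close behind the step with 10 to 15 N keeps the nose down best); axes as the cassette's.
- home (a point): Point on the dock's bed, 3 mm short of the gate's middle: the cassette's origin lies here when it is fully home, front edge against the end stop. Axes as the dock's.
- gate (a point): Middle of the underside of the grey gate bar (yellow edge) across the channel, 18 mm above the bed. The bar is 12 mm thick along x and 16 mm high; its end posts rise 36 mm above the bed. The cassette goes under only when pressed down flat: on the raised lifter its deck stands 23 mm above the bed.
- lifter (a joint): Blue spring platform in the bed, dock x = -144 to -84 mm, 48 mm wide. 0 m = up, top 8 mm above the bed; grows as it is pressed down; 0.008 m = flush with the bed. Takes 5 N to start down, 7.4 N when flush (less the cassette's weight). With the cassette home, whose rear edge is then at dock x = -78 mm, it springs up behind it.
- leaf (a joint): Steel leaf spring 36 mm wide, hinged behind the gate bar, sloping down and inward to a round lip about 53 mm beyond the gate's middle. 0 rad = hanging free, lip lower than the cassette's deck; it rises, to about 0.1 rad, when it rides on the deck of a cassette lying flat, which it presses with about 3 N and drags on.
- spare: Bystander: spare cassette of the same shape, white and grey, lying on the bench. Origin under its centre.
- vial_amber: Bystander: amber vial, 24 mm across, 48 mm tall, beside the dock. Origin under its centre.
- vial_clear: Bystander: green-tinted vial with blue cap, 24 mm across, 48 mm tall, beside the dock. Origin under its centre.
- jar: Bystander: jar 52 mm across, 70 mm tall. Origin under its centre.
- beaker: Bystander: white cup 48 mm across, 55 mm tall. Origin under its centre.
- driver: Bystander: screwdriver about 150 mm long lying on the bench.
- tip_box: Bystander: blue box 85 x 65 x 45 mm. Origin under its centre.
There are look-alikes about, which are no part of the job. Of the things that look like the cassette, the middle-sized one is meant.

How it is judged (in metres and radians):
On the way, in this order (a step that is already met when the one before it is completed fails the run):
1. the cassette is pressed down on the lifter, still outside the gate (value of joint lifter above 0.0055 m and contact force between the fingers and cassette above 2 N and x of cassette in the frame of dock below -0.06 m), for 0.05 s.
2. the cassette's front is under the leaf spring, which rides on it while the fingers push (value of joint leaf above 0.04 rad and contact force between the fingers and cassette above 2 N and x of cassette in the frame of dock above -0.045 m), for 0.05 s.
At the end, for the whole second after the job is handed in: The cassette is at rest within 4 mm of the end stop, flat on the bed (within 2 mm and 0.04 rad), the leaf spring riding on it (leaf above 0.04 rad), and the lifter is up again behind it (joint under 2 mm) (x of cassette in the frame of dock above -0.007 m and z of cassette in the frame of dock below 0.022 m and angle between cassette's own z axis and vertical below 0.04 rad and value of joint leaf above 0.04 rad and value of joint lifter below 0.002 m and linear speed of cassette below 0.01 m/s); the robot touches nothing.
It fails at once if the sample cassette is lifted or carried (more than 10 mm above where the lifter carries it) (z of cassette in the frame of dock above 0.038 m).
It fails at once if the sample cassette is tipped by more than 0.25 rad (angle between cassette's own z axis and vertical above 0.25 rad).
It fails at once if a bystander is pushed more than 30 mm or knocked over (distance of any of spare, vial_amber, vial_clear, jar, beaker, driver, tip_box from where it was at the start of the episode above 0.03 m or angle between any of spare, vial_amber, vial_clear, jar, beaker, tip_box's own z axis and vertical above 0.5 rad).
It also fails if it takes over 51 s, if anything falls off the work surface, if the arm or the gripper's body presses on something with over 40 N, if the wrist force passes 120 N, or if a joint passes its speed limit or range.

## Robot

A 6-joint arm with a two-finger parallel gripper is mounted at the origin on the work surface. World frame = base frame: x ahead of the robot, y to its left, z up, the work surface at z = 0. Lengths are in mm, angles in degrees, forces in N, time in s.
With the tool pointing down it reaches from about 400 to 825 mm from the base axis. Payload 7 kg.
Tool frame: the origin (TCP) lies midway between the tips of the shut fingers; the grasp point (between the pads) lies 19 mm behind it; z points along the fingers, y is the direction in which the jaws open and shut (so a half turn about z gives the same grasp; the last joint's range is limited). The gripper opens to 88 mm and grips with 3 to 60 N. Pads are 19 mm wide; open, the fingers measure 130 mm over their backs; the gripper's body (78 mm by 193 mm) begins 47 mm behind the grasp point.
Start: joints at [90.017, 20.546, 0.682, 0, -70.136, -16.507], TCP at [191.603, 647.212, 226.561] pointing down, gripper open.
Joint ranges: [-176.03, 176.03], [-82.01, 121.73], [-58.28, 71.71], [-173.87, 95.51], [-174.79, -0.11], [-173.66, 173.66]. Speed limits (degrees/s): [136.94, 136.94, 172.46, 180, 180, 180].

## Interface

Orientations are given as a 3x3 rotation matrix whose columns are the frame's x, y, z axes.
In Python, from rig import bot gives the robot as it stands.
- The arm moves only by the shell command python3 -m inch 'ROWS' [FORCE]. ROWS is JSON, a list that holds one entry, the list of rows, each a list of 5 numbers: the shift along the tool's x, y, z normalised to -1 to 1, where 1 is 0.25 m, then the turn about the tool's z normalised to -1 to 1, where 1 is pi/2 rad, then the opening, from -1 (shut) to 1 (fully open). In form: [[[tx, ty, tz, yaw, hand], ...]]. A call has 1 to 10 rows; each row is the pose to reach, as a shift and turn from the pose commanded when the call began, along the tool's axes at that moment; what a row does not reach only later rows make up. A row lasts 1/12 s, in which the tool goes at most 41.7 mm and 7.16 degrees, less where a joint would pass 70% of its speed; a pose out of reach is approached as far as the arm can. A call with a number of a shift or a turn outside -1 to 1 is refused whole. A call with a gripper value outside its range is refused whole. The fingers move at their own pace and stop on an object; FORCE is the grip in N (left out, the last holds). Time passes only in rows, so rows that repeat a pose let the fingers close. It gives the time, the measured TCP pose, the force and the opening at its end, in the units of the state.
- bot.get_obs(): the state, without advancing time (a new reading comes with each control period).
- bot.snapshot(name): name is "side" or "top" or "wrist"; returns the picture (384x512x3 uint8, red, green, blue); there is no depth.
- bot.calibration(name): a dict with "intrinsics" (3x3 intrinsics, pixels), "origin" and "attitude" of the camera in the world. Camera axes: x right, y down, z forward; pixel columns grow to the right and rows downward; lengths in mm; the calibration is good to about 2 mm. A picture is of the moment at which its call begins: read the wrist's pose just before it. calibration takes no time and is no camera call; for the wrist camera it gives the pose at the moment of the call.
- bot.hand_in(): hands the job in, once; it reports no verdict.
The state is a dict: "time_s": time; "joint_positions": joint angles; "qvel": joint speeds; "joint_efforts": joint torques, N m; "ee_pos": TCP position; "ee_rot": TCP orientation; "contact_force": force on the tool from outside, world axes, zero at the start; "ft_torque": the same for the moment, N m; "gripper_width": opening from 0.0 (shut) to 1.0 (fully open).
Only numpy, scipy, OpenCV 4.12 (cv2) and the standard library are available. Lean on these libraries where they do the work, as an engineer would, in place of code of your own. Each camera call takes 0.05 s, during which the arm holds its last target.

## Working session

There is one attempt and no reset: what is moved stays moved. The work goes in short steps, Python scripts to look and compute and a shell command to move; the robot and the scene stay as the last step left them, time stands still between calls to the robot, and variables do not carry over. Pictures are saved under pics/ and viewed, and the job is handed in when it is done.

```bash
ls; mkdir -p pics; python3 - <<'E'
from rig import bot
import cv2,json
for n in ["side","top","wrist"]:
    c=bot.calibration(n); print(n,c)
    cv2.imwrite(f"pics/{n}0.png",bot.snapshot(n)[:,:,::-1])
print(bot.get_obs())
E
```

```text
pics
side {'intrinsics': array([[387.11604143,   0.        , 257.8172835 ],
       [  0.        , 387.11604143, 190.77409137],
       [  0.        ,   0.        ,   1.        ]]), 'origin': array([171.39036084, 605.15554718, 696.88978459]), 'attitude': array([[-0.84241813, -0.38757599,  0.37432145],
       [-0.53862859,  0.58700567, -0.6044035 ],
       [ 0.01452347, -0.7107807 , -0.70326373]])}
top {'intrinsics': array([[385.82053091,   0.        , 259.87497961],
       [  0.        , 385.82053091, 188.00299155],
       [  0.        ,   0.        ,   1.        ]]), 'origin': array([ 451.37320665,   43.97680178, 1037.54731163]), 'attitude': array([[-0.01168668, -0.99678349,  0.0792849 ],
       [-0.99970593,  0.01333214,  0.02025628],
       [-0.02124816, -0.07902486, -0.99664617]])}
wrist {'intrinsics': array([[292.6997661 ,   0.        , 255.33436971],
       [  0.        , 292.6997661 , 188.23453405],
       [  0.        ,   0.        ,   1.        ]]), 'origin': array([266.93990817, 625.50897107, 384.02444013]), 'attitude': array([[-0.28414749, -0.91816952, -0.27608864],
       [
[... 196 characters left out ...]
-02,
       -7.01353983e+01, -1.65070542e+01]), 'qvel': array([ 0.02658055, -0.0752167 ,  0.16824685,  0.09960424,  0.00963245,
        0.07727838]), 'joint_efforts': array([-6.43981348e-04, -5.83271205e+01,  2.93291152e+01,  7.00123698e+00,
        8.73615732e-03, -1.14731051e-04]), 'ee_pos': array([191.50130411, 646.88279582, 225.87580821]), 'ee_rot': array([[ 9.58852263e-01, -2.83905411e-01, -2.36464310e-04],
       [-2.83905488e-01, -9.58851530e-01, -1.19045714e-03],
       [ 1.11243057e-04,  1.20860603e-03, -9.99999263e-01]]), 'contact_force': array([ 1.00965063,  0.16536009, -0.25675013]), 'ft_torque': array([ 0.00304724, -0.03460768, -0.00313766]), 'gripper_width': 0.9949137366852506}
```

View pics/side0.png

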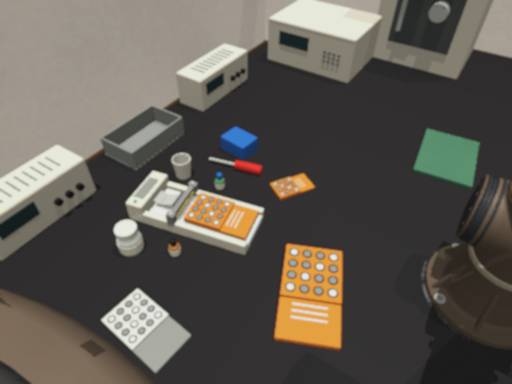

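View pics/top0.png

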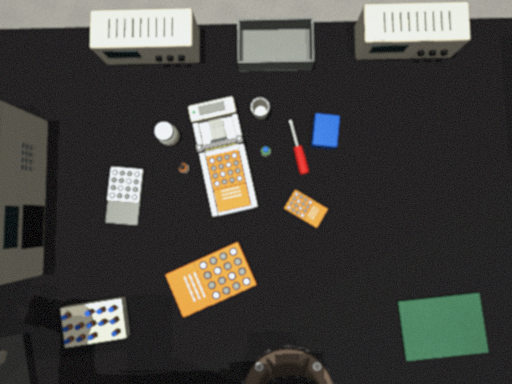

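View pics/wrist0.png

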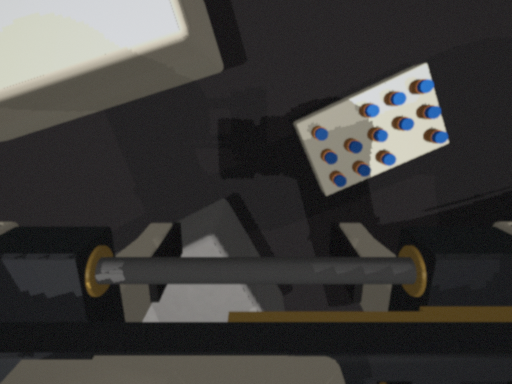

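The top view shows the dock (about column 225, rows 100–215) with the middle-sized orange cassette in its channel. The large orange one (210,278) and the small one (306,208) are look-alikes. I'll enlarge the dock in both views.

```bash
python3 - <<'E'
import cv2
a=cv2.imread("pics/top0.png")[85:225,150:290]
cv2.imwrite("pics/top0c.png",cv2.resize(a,(700,580) if 0 else (588,588),interpolation=cv2.INTER_CUBIC))
a=cv2.imread("pics/side0.png")[160:260,115:275]
cv2.imwrite("pics/side0c.png",cv2.resize(a,(800,500),interpolation=cv2.INTER_CUBIC))
E
```

```text
(no output)
```

View pics/top0c.png

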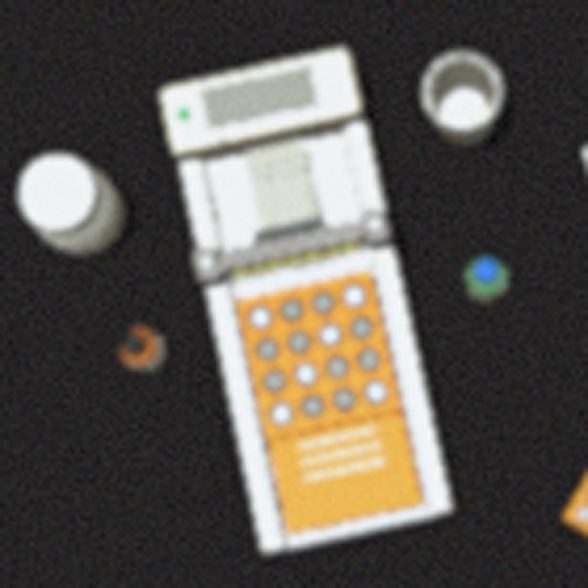

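View pics/side0c.png

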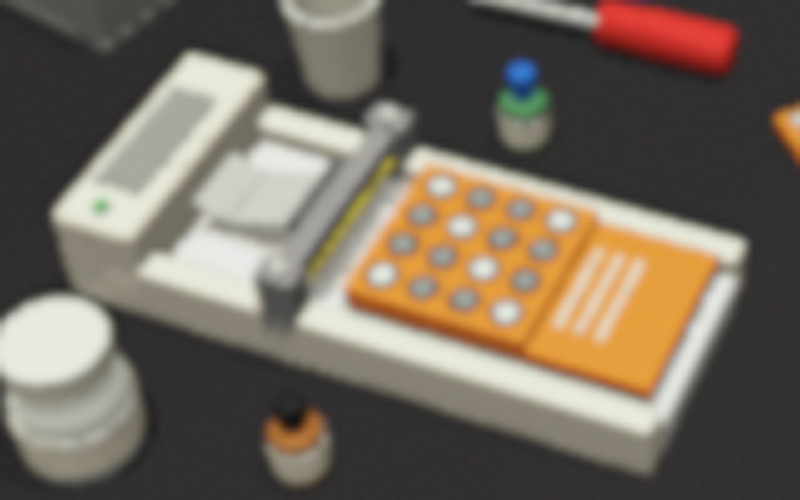

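```bash
cat > fit.py <<'E'
from rig import bot
import numpy as np
from scipy.optimize import least_squares
C={n:bot.calibration(n) for n in("top","side")}
def proj(n,P):
    c=C[n];p=(np.asarray(P,float)-c["origin"])@c["attitude"];q=p@c["intrinsics"].T
    return q[:,:2]/q[:,2:]
S={"top":(4.2,150,85),"side":(5.,115,160)}
def px(n,u): s,a,b=S[n]; return (np.array(u)+.5)/s-.5+[a,b]
def fit(obs,free_z=False):
    def f(v,raw=False):
        c,s=np.cos(v[2]),np.sin(v[2]); R=np.array([[c,-s,0],[s,c,0],[0,0,1]])
        r=[]
        for n,P,u in obs:
            r.append(proj(n,[R@np.array(P,float)+[v[0],v[1],v[3] if free_z else 0]])[0]-px(n,u))
        return np.array(r).ravel()
    best=least_squares(f,[500,100,.2]+([20] if free_z else []),loss="soft_l1")
    return best.x,f(best.x).reshape(-1,2)
E
cat > m1.py <<'E'
from fit import *
np.set_printoptions(precision=2,suppress=True)
dock=[("top",(115,60,55),(159,90)),("top",(115,-60,55),(347,46)),("top",(72,60,55),(177,155)),("top",(72,-60,55),(364,118)),
("top",(-180,60,32),(263,553)),("top",(-180,-60,32),(452,511)),
("side",(115,-60,55),(193,52)),("side",(72,-60,55),(265,72)),("side",(115,60,55),(53,210)),("side",(72,60,55),(130,238)),
("side",(-180,-60,32),(745,240)),("side",(-180,60,32),(655,437))]
d,r=fit(dock);print("dock",d,np.degrees(d[2]));print(r)
for k in("top","side"):
    x,r=fit([o for o in dock if o[0]==k]);print(k,x)
cas=[("top",(-75,43,9),(288,532)),("top",(-75,-43,9),(424,503)),("top",(75,43,15),(236,300)),("top",(75,-43,15),(374,272)),
("side",(75,-43,15),(430,168)),("side",(75,43,15),(352,292)),("side",(-75,-43,9),(717,262)),("side",(-75,43,9),(652,388))]
c,r=fit(cas,True);print("cas",c);print(r)
cs,sn=np.cos(d[2]),np.sin(d[2]);e=c[:2]-d[:2];print("in dock",cs*e[0]+sn*e[1],-sn*e[0]+cs*e[1])
E
python3 m1.py
```

```text
dock [646.46 168.12   0.21] 11.861081298013858
[[-0.03 -0.03]
 [ 0.08  0.39]
 [-0.98  0.29]
 [-0.48 -0.99]
 [-0.14  0.43]
 [-0.21  0.4 ]
 [-0.25 -0.74]
 [ 0.57 -0.44]
 [-0.46  0.19]
 [ 0.43 -0.33]
 [ 0.67 -0.07]
 [-0.61 -1.04]]
top [646.82 167.39  37.91]
side [645.71 169.14   0.21]
cas [552.39 146.27   0.21  21.09]
[[ 0.46  0.68]
 [ 0.2   0.41]
 [ 0.66  0.1 ]
 [-0.28 -0.38]
 [-0.26 -0.29]
 [-1.92 -0.03]
 [ 0.62 -0.49]
 [-0.31  1.59]]
in dock -96.54761700710846 -2.0430761355865634
```

```bash
cat > delta.py <<'E'
import numpy as np,sys
from rig import bot
o=bot.get_obs();R=o["ee_rot"];p=o["ee_pos"]
D=np.array([646.3,168.1]);a=np.radians(11.86)
M=np.array([[np.cos(a),-np.sin(a)],[np.sin(a),np.cos(a)]])
def dk(p): return M.T@(p[:2]-D)
def goto(x,y,z):
    t=np.r_[D+M@[x,y],z];d=R.T@(t-p)/250
    yaw=(11.86-np.degrees(np.arctan2(R[1,0],R[0,0])))
    print("target",t.round(1),"shift",d.round(4),"yaw",-yaw/90)
np.set_printoptions(suppress=True,precision=2)
print("t",o["time_s"],"p",p,"dock",dk(p),"F dock",M.T@o["contact_force"][:2],o["contact_force"][2],"w",o["gripper_width"],"tilt",R[2])
if len(sys.argv)>3: goto(*map(float,sys.argv[1:4]))
E
python3 delta.py -125 -1 200
```

```text
t 0.15 p [191.5  646.88 225.88] dock [-346.69  562.03] F dock [ 1.02 -0.05] -0.2567501257884388 w 0.9949137366852506 tilt [ 0.  0. -1.]
target [524.2 141.4 200. ] shift [1.85 1.56 0.11] yaw -0.3150381728233121
```

```bash
python3 -m inch '[[[0.12,0.1,0,0,-1],[0.24,0.2,0,0,-1],[0.36,0.3,0,0,-1],[0.48,0.4,0,0,-1],[0.6,0.5,0,0,-1],[0.72,0.6,0,0,-1],[0.82,0.69,0,0,-1],[0.89,0.75,0,0,-1],[0.925,0.78,0,0,-1],[0.925,0.78,0,0,-1]]]' 20; python3 delta.py -125 -1 200
```

```text
time_s: 0.98
ee_pos: [358.9, 392.7, 226.7]
ee_rot: [[0.958, -0.286, -0.0], [-0.286, -0.958, 0.0], [-0.0, -0.0, -1.0]]
contact_force: [0.1, -0.0, -0.3]
gripper_width: 0.305
t 0.9833 p [358.89 392.73 226.75] dock [-235.11  278.91] F dock [ 0.11 -0.05] -0.34222821186226365 w 0.30479286424669744 tilt [-0. -0. -1.]
target [524.2 141.4 200. ] shift [0.92 0.77 0.11] yaw -0.3164250232560461
```

```bash
python3 -m inch '[[[0.12,0.1,0.01,-0.04,-1],[0.24,0.2,0.02,-0.08,-1],[0.36,0.3,0.04,-0.12,-1],[0.48,0.4,0.05,-0.16,-1],[0.6,0.5,0.06,-0.2,-1],[0.72,0.6,0.08,-0.24,-1],[0.82,0.69,0.1,-0.28,-1],[0.89,0.74,0.11,-0.316,-1],[0.92,0.77,0.11,-0.316,-1],[0.92,0.77,0.11,-0.316,-1]]]' 20; python3 delta.py -125 -1 90
python3 - <<'E'
from rig import bot
import cv2
for n in ["side","top","wrist"]:
    cv2.imwrite(f"pics/{n}1.png",bot.snapshot(n)[:,:,::-1])
a=cv2.imread("pics/side1.png")[130:260,115:275]
cv2.imwrite("pics/side1c.png",cv2.resize(a,(736,598),interpolation=cv2.INTER_CUBIC))
E
```

```text
time_s: 1.82
ee_pos: [524.6, 143.8, 198.5]
ee_rot: [[0.979, 0.204, -0.001], [0.204, -0.979, -0.001], [-0.001, 0.001, -1.0]]
contact_force: [0.6, 1.3, -0.3]
gripper_width: 0.005
t 1.8167 p [524.62 143.84 198.48] dock [-124.07    1.27] F dock [0.86 1.19] -0.2748212190614609 w 0.005472672953857454 tilt [-0.  0. -1.]
target [524.2 141.4  90. ] shift [-0.    0.01  0.43] yaw -0.0010603460757077224
```

View pics/side1c.png

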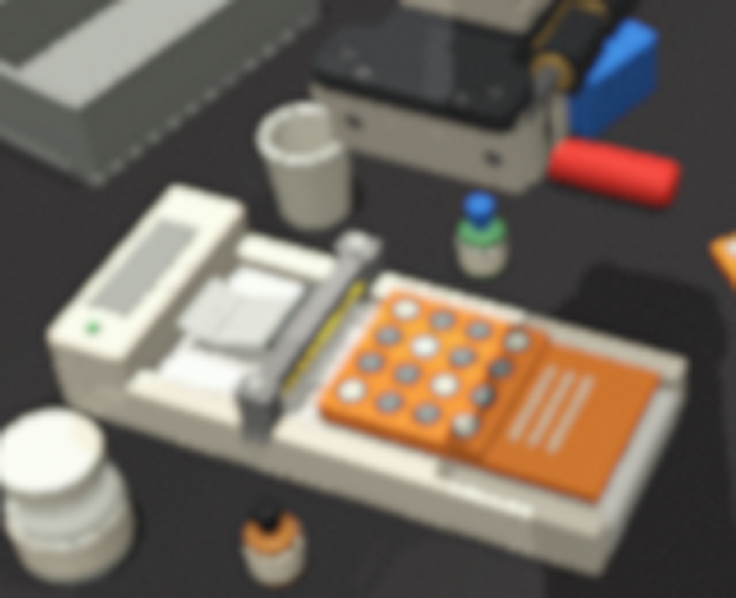

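View pics/wrist1.png

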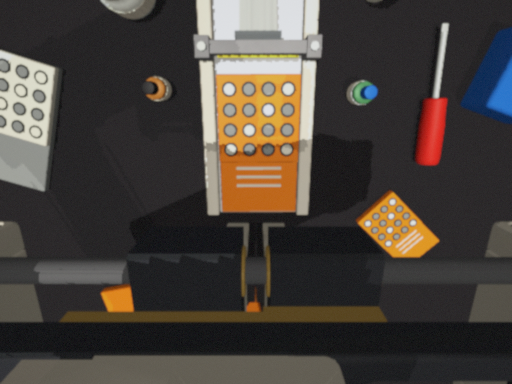

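```bash
python3 - <<'E'
import cv2
a=cv2.imread("pics/wrist1.png")[30:230,180:340]
cv2.imwrite("pics/wrist1c.png",cv2.resize(a,None,fx=3,fy=3,interpolation=cv2.INTER_CUBIC))
E
cat > ray.py <<'E'
from rig import bot
import numpy as np
D=np.array([646.3,168.1]);a=np.radians(11.86)
M=np.array([[np.cos(a),-np.sin(a)],[np.sin(a),np.cos(a)]])
def onz(n,u,v,z,c=None):
    c=c or bot.calibration(n)
    r=c["attitude"]@np.linalg.solve(c["intrinsics"],[u,v,1.]);p=c["origin"]+r*(z-c["origin"][2])/r[2]
    return (M.T@(p[:2]-D)).round(1)
E
```

```text
(no output)
```

View pics/wrist1c.png

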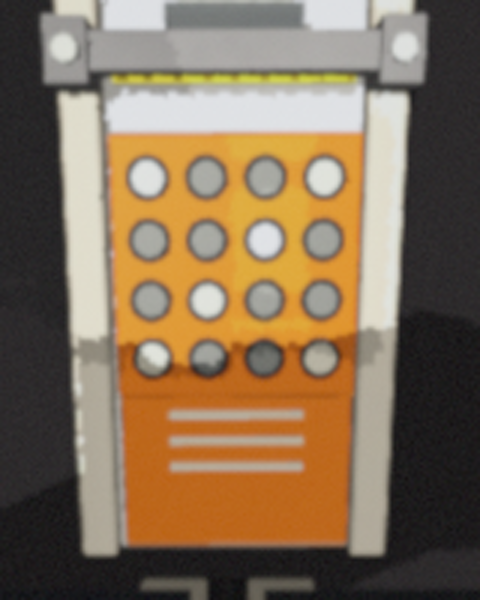

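```bash
python3 - <<'E'
from ray import *
c=bot.calibration("wrist")
f=lambda x,y,z:onz("wrist",180+(x+.5)/3-.5,30+(y+.5)/3-.5,z,c)
for nm,x,y,z in [("front",236,133,43),("front flat-ish",236,133,37),("step",237,396,43),("step lo",237,396,40),("rear",237,545,37),("rear lo",237,545,31),("stepL",120,396,40),("stepR",354,396,40),("guide rear L",82,555,32),("guide rear R",385,555,32),("post L",64,48,56),("post R",404,48,56)]: print(nm,f(x,y,z))
E
```

```text
front [-20.6   0.5]
front flat-ish [-20.2   0.5]
step [-1.101e+02 -1.000e-01]
step lo [-110.7   -0.2]
rear [-170.4   -0.5]
rear lo [-172.7   -0.5]
stepL [-110.7   42.8]
stepR [-110.7  -43.2]
guide rear L [-176.7   61.1]
guide rear R [-176.6  -59.4]
post L [ 3.1 54.5]
post R [  3.2 -51.8]
```

The side and wrist views agree: the step is about 111 mm behind the gate (wrist pixel (259,162)), the cassette is centred within 1 mm, and it is square to the dock. I'll descend above the ledge, just behind the step.

```bash
python3 -m inch '[[[0,0.005,0.12,0,-1],[0,0.005,0.24,0,-1],[0,0.005,0.36,0,-1],[0,0.005,0.46,0,-1],[0,0.005,0.54,0,-1],[0,0.005,0.58,0,-1],[0,0.005,0.6,0,-1],[0,0.005,0.6,0,-1]]]'; python3 delta.py -124 0 37
python3 - <<'E'
from rig import bot
import cv2
for n in ["side","wrist"]:
    cv2.imwrite(f"pics/{n}2.png",bot.snapshot(n)[:,:,::-1])
a=cv2.imread("pics/side2.png")[130:260,115:275]
cv2.imwrite("pics/side2c.png",cv2.resize(a,(736,598),interpolation=cv2.INTER_CUBIC))
E
```

```text
time_s: 2.63
ee_pos: [523.8, 144.2, 48.7]
ee_rot: [[0.978, 0.208, -0.001], [0.208, -0.978, -0.001], [-0.001, 0.0, -1.0]]
contact_force: [0.1, 0.4, 0.5]
gripper_width: 0.008
t 2.6333 p [523.83 144.22  48.73] dock [-124.76    1.8 ] F dock [0.17 0.4 ] 0.541313703125236 w 0.00763041853175622 tilt [-0.  0. -1.]
target [524.9 142.6  37. ] shift [0.   0.01 0.05] yaw 0.0016148378863056262
```

View pics/side2c.png

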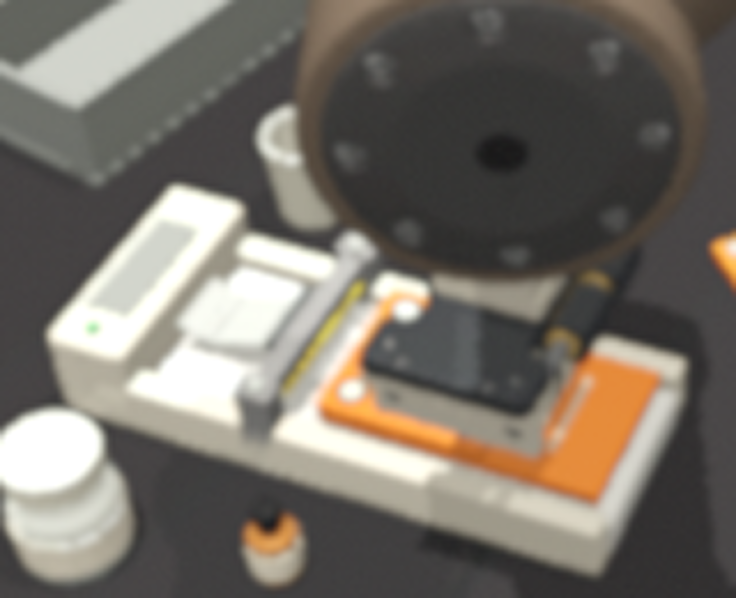

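View pics/wrist2.png

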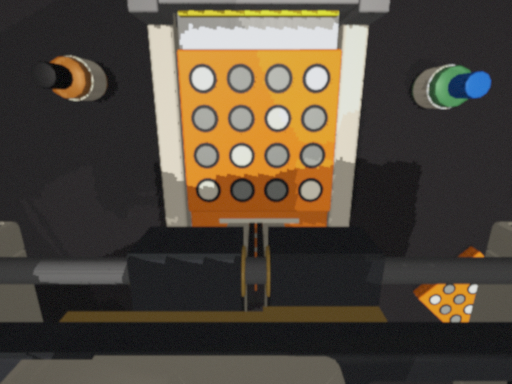

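```bash
python3 -m inch '[[[0,0,0.012,0,-1],[0,0,0.024,0,-1],[0,0,0.032,0,-1],[0,0,0.04,0,-1],[0,0,0.044,0,-1],[0,0,0.048,0,-1],[0,0,0.052,0,-1],[0,0,0.052,0,-1]]]'; python3 delta.py
```

```text
time_s: 3.4
ee_pos: [524.2, 143.4, 36.0]
ee_rot: [[0.978, 0.207, -0.0], [0.207, -0.978, -0.0], [-0.0, 0.0, -1.0]]
contact_force: [-0.6, -0.3, 2.1]
gripper_width: 0.006
t 3.4 p [524.16 143.43  36.03] dock [-124.6     0.96] F dock [-0.65 -0.19] 2.1106727836072303 w 0.006312721536045194 tilt [-0.  0. -1.]
```

```bash
python3 -m inch '[[[0,0,0.004,0,-1],[0,0,0.008,0,-1],[0,0,0.012,0,-1],[0,0,0.016,0,-1],[0,0,0.016,0,-1],[0,0,0.016,0,-1]]]'; python3 delta.py
```

```text
time_s: 3.9
ee_pos: [524.2, 143.5, 32.1]
ee_rot: [[0.978, 0.207, -0.0], [0.207, -0.978, -0.0], [-0.0, 0.0, -1.0]]
contact_force: [-1.1, -0.6, 4.3]
gripper_width: 0.004
t 3.9 p [524.17 143.46  32.07] dock [-124.59    0.99] F dock [-1.2  -0.34] 4.2708922149562865 w 0.003929354660010851 tilt [-0.  0. -1.]
```

```bash
python3 -m inch '[[[0,0,0.004,0,-1],[0,0,0.008,0,-1],[0,0,0.012,0,-1],[0,0,0.014,0,-1],[0,0,0.014,0,-1],[0,0,0.014,0,-1]]]'; python3 delta.py
```

```text
time_s: 4.4
ee_pos: [524.2, 143.4, 29.3]
ee_rot: [[0.978, 0.207, 0.0], [0.207, -0.978, -0.0], [0.0, 0.0, -1.0]]
contact_force: [-4.4, -1.7, 11.9]
gripper_width: 0.003
t 4.4 p [524.18 143.45  29.27] dock [-124.58    0.97] F dock [-4.64 -0.72] 11.877349115033073 w 0.0032381185301184963 tilt [ 0.  0. -1.]
```

```bash
cat > look.py <<'E'
import sys,cv2
from rig import bot
k=sys.argv[1]
a=bot.snapshot("side")[130:260,115:275,::-1];w=bot.snapshot("wrist")[:,:,::-1]
cv2.imwrite(f"pics/side{k}.png",cv2.resize(a,(736,598),interpolation=cv2.INTER_CUBIC));cv2.imwrite(f"pics/wrist{k}.png",w)
E
python3 look.py 3; python3 delta.py
```

```text
t 4.5 p [524.19 143.46  29.28] dock [-124.57    0.98] F dock [-3.38 -1.22] 11.646230112344256 w 0.00943860487964746 tilt [ 0.  0. -1.]
```

View pics/side3.png

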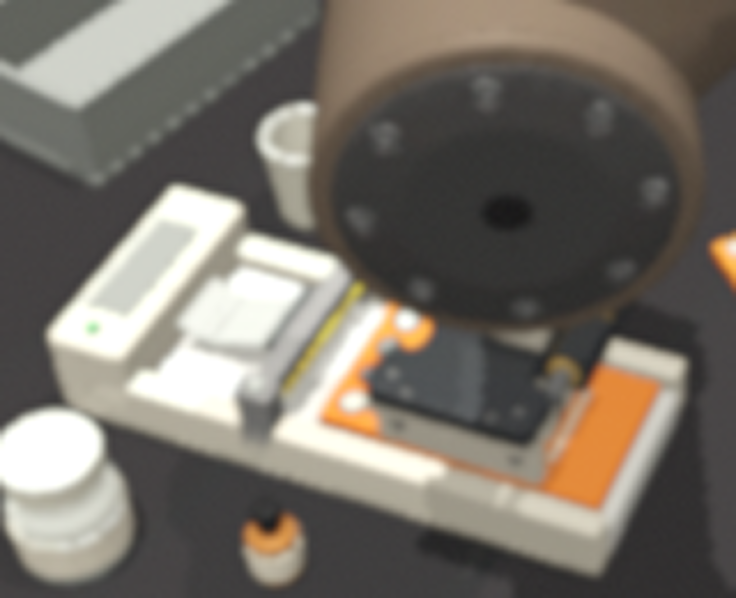

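View pics/wrist3.png

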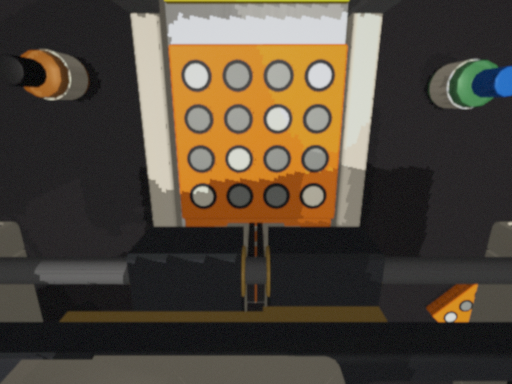

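Side view: the cassette lies flat and low in the channel with its front about 14 mm short of the gate bar (yellow edge about (325,335)). The lifter appears flush, with a pressing force of about 12 N. I'll start sliding.

```bash
python3 -m inch '[[[0.008,0,0.001,0,-1],[0.016,0,0.001,0,-1],[0.024,0,0.001,0,-1],[0.032,0,0.001,0,-1],[0.04,0,0.001,0,-1],[0.048,0,0.001,0,-1],[0.048,0,0.001,0,-1]]]'; python3 delta.py; python3 look.py 4
```

```text
time_s: 5.08
ee_pos: [533.0, 144.4, 29.2]
ee_rot: [[0.978, 0.207, -0.005], [0.207, -0.978, -0.003], [-0.005, 0.002, -1.0]]
contact_force: [-15.8, -3.2, 26.4]
gripper_width: 0.004
t 5.0833 p [533.03 144.42  29.18] dock [-115.72    0.1 ] F dock [-16.16   0.13] 26.378402216901886 w 0.0038104665357867233 tilt [-0.01  0.   -1.  ]
```

View pics/wrist4.png

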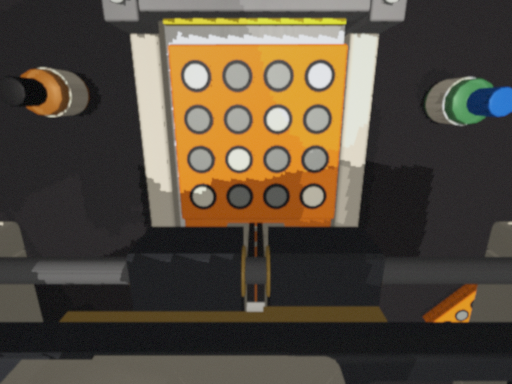

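View pics/side4.png

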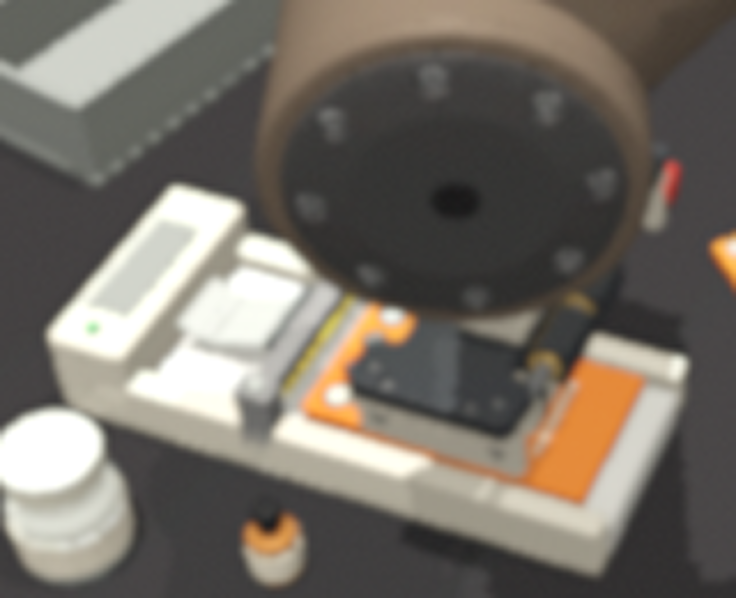

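```bash
python3 -m inch '[[[0.004,0,-0.003,0,-1],[0.008,0,-0.003,0,-1],[0.012,0,-0.003,0,-1]]]'; python3 delta.py
```

```text
time_s: 5.43
ee_pos: [537.1, 146.0, 29.3]
ee_rot: [[0.978, 0.207, -0.003], [0.207, -0.978, -0.001], [-0.003, 0.001, -1.0]]
contact_force: [-10.5, -0.7, 14.3]
gripper_width: 0.005
t 5.4333 p [537.14 145.96  29.26] dock [-111.38    0.76] F dock [-10.37   1.47] 14.342198682657276 w 0.004972253233103736 tilt [-0.  0. -1.]
```

```bash
python3 -m inch '[[[0.01,0,0,0,-1],[0.02,0,0,0,-1],[0.03,0,0,0,-1],[0.04,0,0,0,-1]]]'; python3 delta.py;  python3 look.py 5
```

```text
time_s: 5.77
ee_pos: [546.6, 147.7, 29.3]
ee_rot: [[0.978, 0.207, -0.003], [0.207, -0.978, -0.002], [-0.004, 0.001, -1.0]]
contact_force: [-10.5, -2.0, 15.2]
gripper_width: 0.002
t 5.7667 p [546.59 147.7   29.27] dock [-101.77    0.53] F dock [-10.69   0.17] 15.176460876048882 w 0.0018373512278174694 tilt [-0.  0. -1.]
```

View pics/wrist5.png

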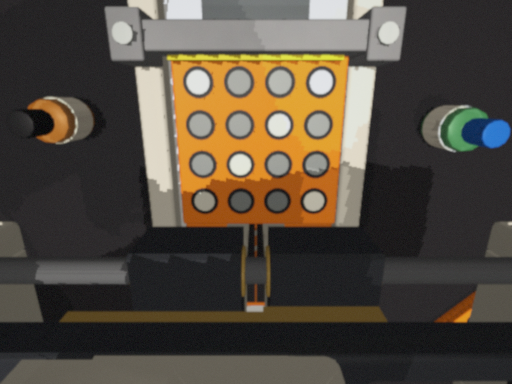

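```bash
python3 -m inch '[[[0.012,0,0,0,-1],[0.024,0,0,0,-1],[0.036,0,0,0,-1],[0.048,0,0,0,-1],[0.06,0,0,0,-1]]]'; python3 delta.py;  python3 look.py 6
```

```text
time_s: 6.28
ee_pos: [561.4, 150.8, 29.3]
ee_rot: [[0.978, 0.207, -0.003], [0.207, -0.978, -0.002], [-0.004, 0.001, -1.0]]
contact_force: [-9.9, -1.9, 14.4]
gripper_width: 0.003
t 6.2833 p [561.37 150.82  29.29] dock [-86.67   0.54] F dock [-10.07   0.12] 14.383548147413748 w 0.0034919095174398736 tilt [-0.  0. -1.]
```

View pics/wrist6.png

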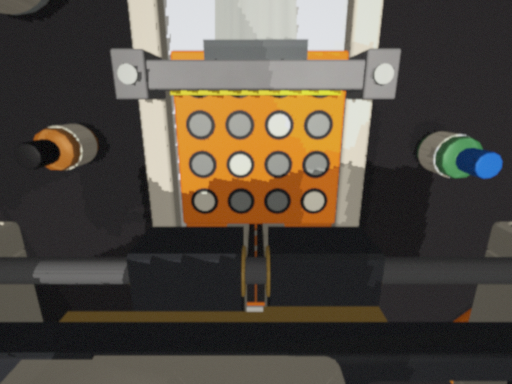

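View pics/side6.png

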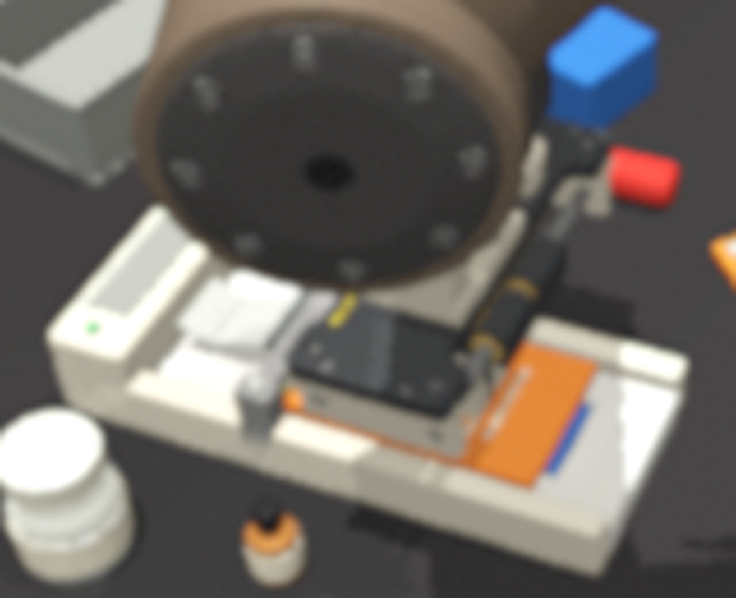

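The cassette front has passed under the gate bar (wrist, orange at row 55 beyond the bar) and stays flat. The blue lifter shows behind it in the side view (570,440). Forces are steady at about 14 N down and 10 N along, so I'll continue.

```bash
python3 -m inch '[[[0.012,0,0,0,-1],[0.024,0,0,0,-1],[0.036,0,0,0,-1],[0.048,0,0,0,-1],[0.06,0,0,0,-1],[0.072,0,0,0,-1],[0.08,0,0,0,-1]]]'; python3 delta.py;  python3 look.py 7
```

```text
time_s: 6.97
ee_pos: [581.2, 155.2, 29.3]
ee_rot: [[0.978, 0.207, -0.003], [0.207, -0.978, -0.001], [-0.003, 0.001, -1.0]]
contact_force: [-9.6, -0.5, 13.6]
gripper_width: 0.004
t 6.9667 p [581.23 155.16  29.3 ] dock [-66.35   0.71] F dock [-9.47  1.43] 13.634182066514406 w 0.003962273641379338 tilt [-0.  0. -1.]
```

View pics/wrist7.png

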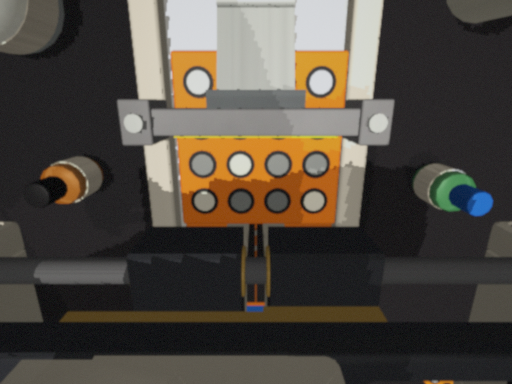

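```bash
python3 -m inch '[[[0.01,0,0,0,-1],[0.02,0,0,0,-1],[0.03,0,0,0,-1],[0.04,0,0,0,-1],[0.05,0,0,0,-1],[0.06,0,0,0,-1]]]'; python3 delta.py;  python3 -m inch '[[[0.01,0,0,0,-1],[0.02,0,0,0,-1],[0.02,0,0,0,-1]]]';python3 delta.py;python3 look.py 8
```

```text
time_s: 7.57
ee_pos: [594.0, 157.5, 29.3]
ee_rot: [[0.978, 0.206, -0.006], [0.206, -0.978, -0.003], [-0.007, 0.001, -1.0]]
contact_force: [-15.9, -2.5, 19.4]
gripper_width: 0.002
t 7.5667 p [593.97 157.46  29.27] dock [-53.4    0.34] F dock [-16.04   0.83] 19.414875718669933 w 0.002088284664573186 tilt [-0.01  0.   -1.  ]
time_s: 7.82
ee_pos: [599.2, 158.5, 29.3]
ee_rot: [[0.978, 0.207, -0.006], [0.207, -0.978, -0.003], [-0.006, 0.002, -1.0]]
contact_force: [-14.5, -3.2, 19.1]
gripper_width: 0.004
t 7.8167 p [599.18 158.46  29.28] dock [-48.1    0.25] F dock [-14.83  -0.19] 19.078500679605586 w 0.0038073593017629768 tilt [-0.01  0.   -1.  ]
```

View pics/wrist8.png

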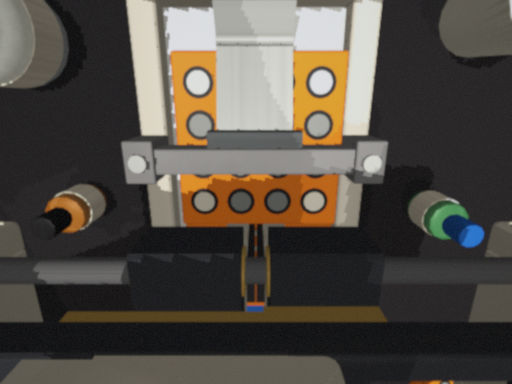

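View pics/side8.png

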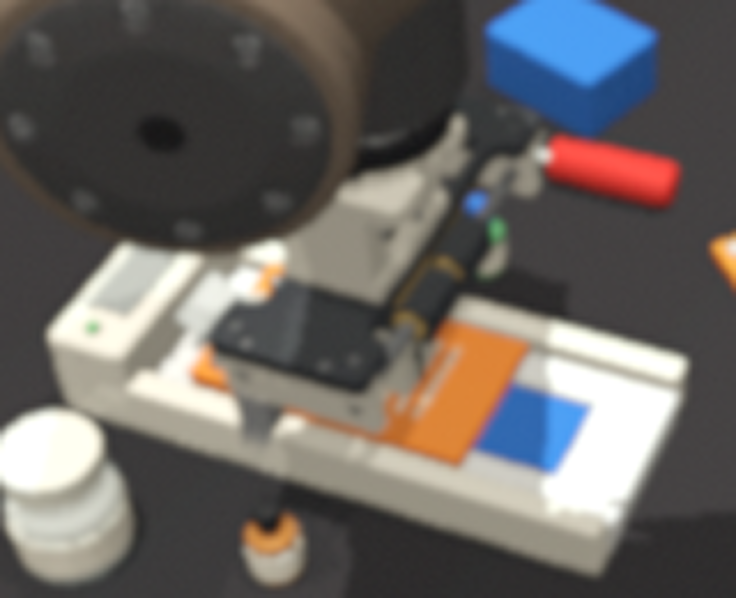

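```bash
python3 -m inch '[[[0.01,0,-0.001,0,-1],[0.02,0,-0.001,0,-1],[0.03,0,-0.001,0,-1],[0.04,0,-0.001,0,-1]]]'; python3 delta.py;python3 look.py 9
```

```text
time_s: 8.25
ee_pos: [608.8, 160.6, 29.3]
ee_rot: [[0.978, 0.207, -0.006], [0.207, -0.978, -0.003], [-0.006, 0.001, -1.0]]
contact_force: [-13.7, -3.5, 15.0]
gripper_width: 0.007
t 8.25 p [608.84 160.58  29.32] dock [-38.2    0.34] F dock [-14.17  -0.59] 14.95624419641149 w 0.006503080870512114 tilt [-0.01  0.   -1.  ]
```

View pics/wrist9.png

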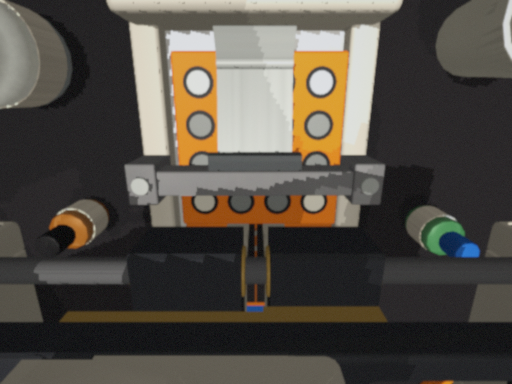

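The leaf lip (row 63) now lies behind the cassette's front edge (row 50), so it is riding on the deck. I'll push on to the stop.

```bash
python3 -m inch '[[[0.008,0,0,0,-1],[0.016,0,0,0,-1],[0.024,0,0,0,-1]]]'; python3 delta.py;python3 -m inch '[[[0.006,0,0,0,-1],[0.012,0,0,0,-1]]]'; python3 delta.py;python3 look.py 10
```

```text
time_s: 8.6
ee_pos: [614.7, 161.8, 29.3]
ee_rot: [[0.978, 0.207, -0.006], [0.207, -0.978, -0.003], [-0.006, 0.001, -1.0]]
contact_force: [-12.8, -3.3, 15.5]
gripper_width: 0.003
t 8.6 p [614.7  161.84  29.28] dock [-32.21   0.37] F dock [-13.24  -0.61] 15.492991622307441 w 0.002552514809868523 tilt [-0.01  0.   -1.  ]
time_s: 8.77
ee_pos: [617.7, 162.5, 29.3]
ee_rot: [[0.978, 0.206, -0.006], [0.206, -0.978, -0.003], [-0.006, 0.001, -1.0]]
contact_force: [-14.1, -2.2, 16.2]
gripper_width: 0.006
t 8.7667 p [617.67 162.46  29.27] dock [-29.18   0.37] F dock [-14.28   0.75] 16.23708368291252 w 0.005792747057536202 tilt [-0.01  0.   -1.  ]
```

View pics/wrist10.png

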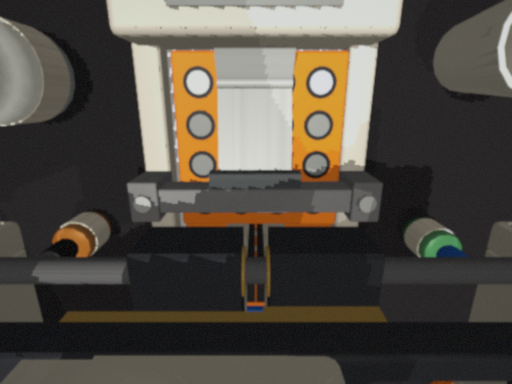

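```bash
python3 -m inch '[[[0.006,0,0,0,-1],[0.012,0,0,0,-1]]]'; python3 delta.py;python3 -m inch '[[[0.006,0,0,0,-1],[0.012,0,0,0,-1]]]'; python3 delta.py;python3 look.py 11
```

```text
time_s: 9.03
ee_pos: [620.5, 163.1, 29.3]
ee_rot: [[0.978, 0.207, -0.006], [0.206, -0.978, -0.003], [-0.006, 0.001, -1.0]]
contact_force: [-17.8, -2.4, 18.5]
gripper_width: 0.004
t 9.0333 p [620.5  163.08  29.29] dock [-26.28   0.39] F dock [-17.93   1.36] 18.497353041561652 w 0.004215010371456235 tilt [-0.01  0.   -1.  ]
time_s: 9.2
ee_pos: [620.6, 163.1, 29.2]
ee_rot: [[0.978, 0.206, -0.011], [0.206, -0.979, -0.004], [-0.012, 0.002, -1.0]]
contact_force: [-29.9, -1.5, 30.5]
gripper_width: 0.004
t 9.2 p [620.61 163.08  29.25] dock [-26.18   0.36] F dock [-29.61   4.65] 30.4801529960273 w 0.004032216800500181 tilt [-0.01  0.   -1.  ]
```

View pics/wrist11.png

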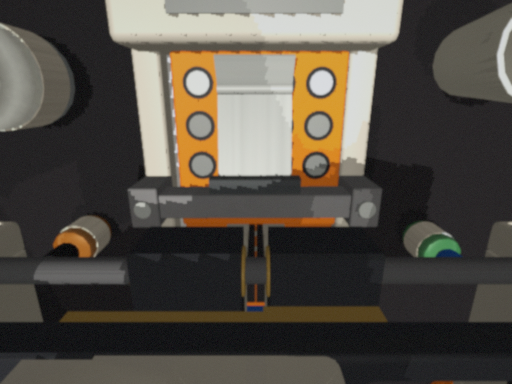

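The x force jumped to 30 N with no further motion, so the cassette is against the stop. I'll ease off the forward push while keeping it forward-biased, then lift straight up.

```bash
python3 -m inch '[[[-0.006,0,0,0,-1],[-0.01,0,-0.002,0,-1],[-0.01,0,-0.006,0,-1],[-0.01,0,-0.012,0,-1],[-0.01,0,-0.03,0,-1],[-0.01,0,-0.06,0,-1],[-0.01,0,-0.1,0,-1],[-0.01,0,-0.1,0,-1]]]'; python3 delta.py;python3 look.py 12
```

```text
time_s: 9.97
ee_pos: [626.5, 165.8, 57.2]
ee_rot: [[0.978, 0.208, 0.004], [0.208, -0.978, 0.002], [0.005, -0.001, -1.0]]
contact_force: [0.8, 0.3, 1.0]
gripper_width: 0.008
t 9.9667 p [626.51 165.77  57.16] dock [-19.85   1.78] F dock [0.87 0.13] 1.0268898799098543 w 0.008495916445198174 tilt [ 0. -0. -1.]
```

View pics/wrist12.png

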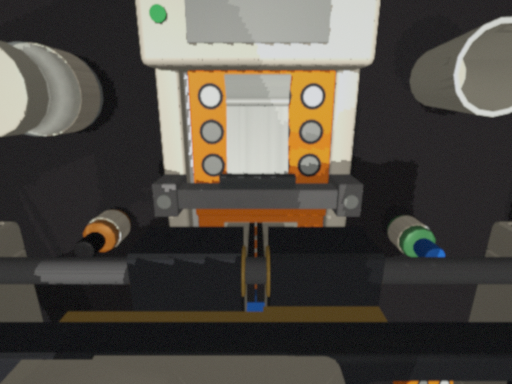

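View pics/side12.png

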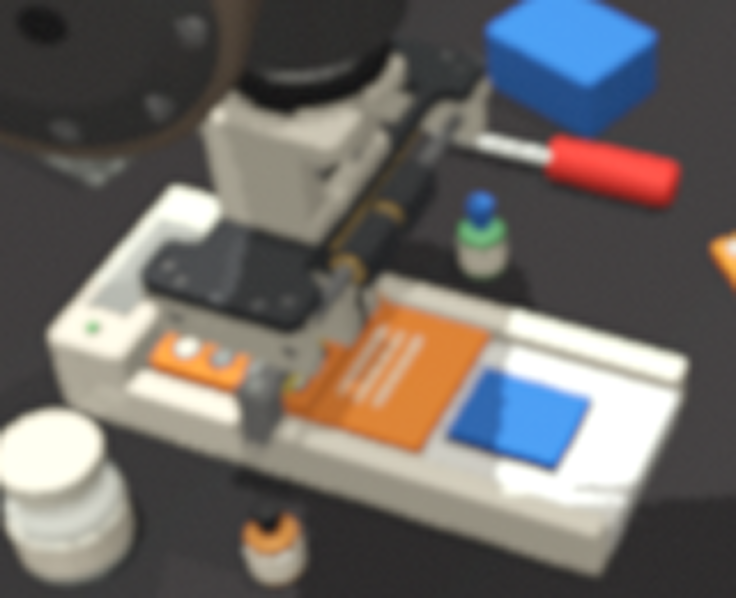

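The fingers are free (force about 1 N) and the lifter is up behind the cassette (blue block at (520,415), side faces visible). I'll move well clear and verify.

```bash
python3 -m inch '[[[-0.02,0,-0.08,0,-1],[-0.05,0,-0.2,0,-1],[-0.15,0,-0.34,0,-1],[-0.3,0,-0.48,0,-1],[-0.4,0,-0.6,0,-1],[-0.5,0,-0.7,0,-1],[-0.56,0,-0.76,0,-1],[-0.6,0,-0.8,0,-1],[-0.6,0,-0.8,0,-1]]]'; python3 delta.py;python3 look.py 13
python3 - <<'E'
from rig import bot
import cv2
t=bot.snapshot("top")[:,:,::-1]; cv2.imwrite("pics/top13.png",t)
w=cv2.imread("pics/wrist13.png")
print(bot.calibration("wrist")["origin"])
E
```

```text
time_s: 10.82
ee_pos: [477.3, 133.9, 257.1]
ee_rot: [[0.978, 0.208, 0.004], [0.208, -0.978, 0.003], [0.005, -0.002, -1.0]]
contact_force: [1.0, 0.6, -0.4]
gripper_width: 0.005
t 10.8167 p [477.32 133.94 257.12] dock [-172.39    1.3 ] F dock [1.08 0.39] -0.4431857017147411 w 0.005415462056023791 tilt [ 0. -0. -1.]
[554.92801858 150.42461952 411.35315071]
```

View pics/wrist13.png

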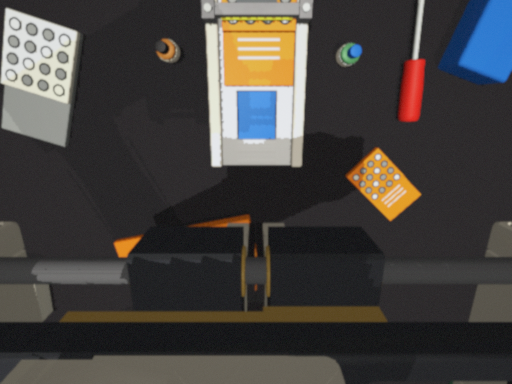

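View pics/side13.png

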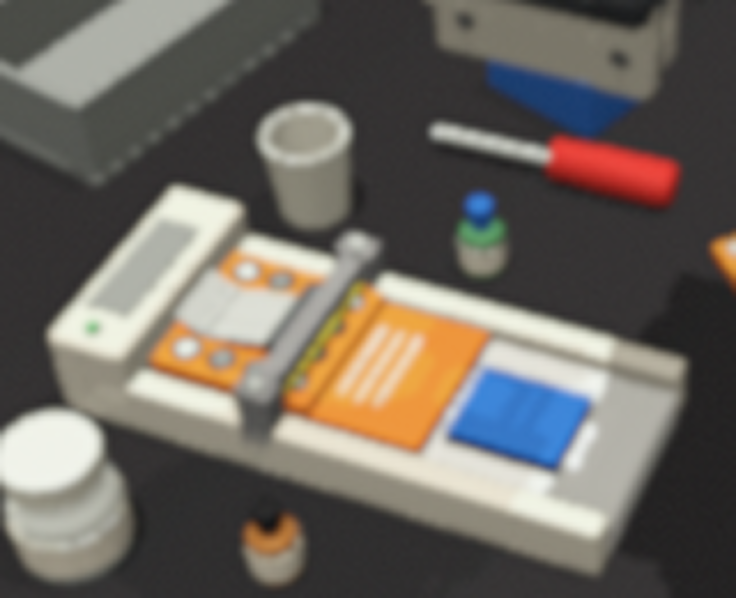

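View pics/top13.png

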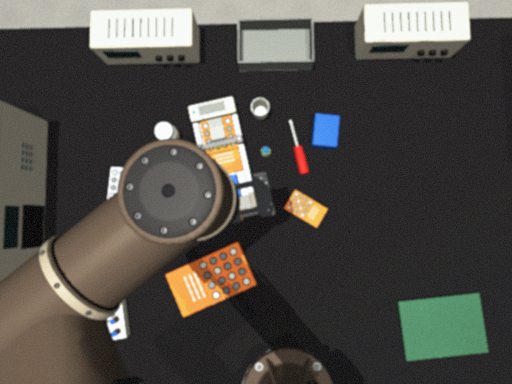

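```bash
python3 - <<'E'
from ray import *
c=bot.calibration("side");k=4.6
f=lambda x,y,z:onz("side",115+(x+.5)/k-.5,130+(y+.5)/k-.5,z,c)
for nm,x,y,z in [("rear R",490,333,29),("rear L",418,450,29),("stop edge L",130,358,55),("stop R",243,207,55),("front L",152,357,35),("guide rear R",687,362,32),("guide rear L",603,555,32),("lifter rear L z28",557,467,28),("lifter rear L z20",557,467,20),("lifter rear R z28",590,405,28),("lifter front L",450,435,28),("lifter front R",492,372,28)]: print(nm,f(x,y,z))
E
python3 - <<'E'
import cv2
a=cv2.imread("pics/side13.png")[170:480,130:620]
cv2.imwrite("pics/s13z.png",cv2.resize(a,(790,500)))
E
```

```text
rear R [-77.3 -41.9]
rear L [-77.5  42.4]
stop edge L [67.4 60. ]
stop R [ 71.9 -56. ]
front L [71.3 40.8]
guide rear R [-180.   -57.4]
guide rear L [-185.5   69.9]
lifter rear L z28 [-144.1   26.8]
lifter rear L z20 [-141.3   20.8]
lifter rear R z28 [-143.8  -15.8]
lifter front L [-87.4  27.3]
lifter front R [-89.2 -18.2]
```

View pics/s13z.png

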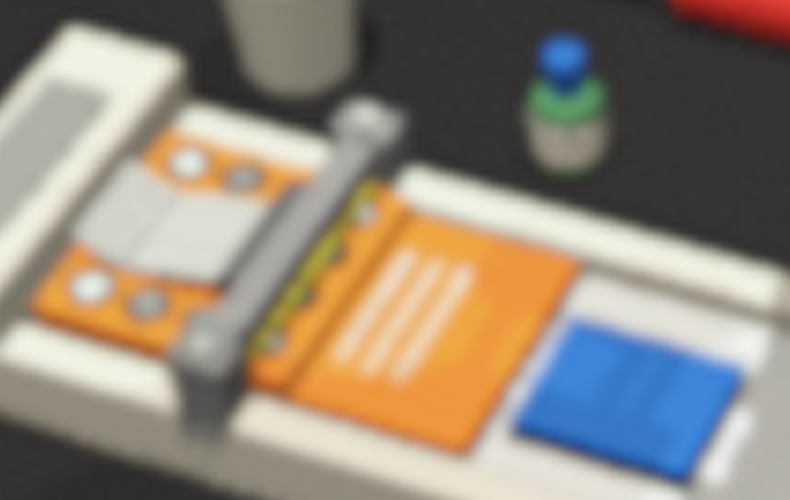

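The side view puts the cassette's rear edge at dock x ≈ -77.4 mm (nominal -78 when home) and its front at about 71 mm (stop face at 72). The leaf is on the deck, the lifter is standing up behind it, and the bystanders have not moved. Handing in.

```bash
python3 -c "
from rig import bot
print(bot.hand_in())"; python3 delta.py
```

```text
the job is handed in; nothing more can be done
None
the job is handed in; nothing more can be done
```

The orange cassette is loaded and fully home. I pressed it flat on the lifter with the shut fingertips just behind the step (about 12 N). I then slid it under the gate bar and leaf until the push force jumped to 30 N at the end stop, lifted off, moved clear and handed in at about 11 s.

**Last checks:**
- **Position:** in the side view the rear edge is at dock x ≈ -77.4 mm (nominal -78) and the front at about 71 mm (stop face at 72).
- **Leaf, lifter and tool:** the cassette appears flat with the leaf resting on its deck, and the lifter is up behind it. The tool reads no contact (about 1 N).
- **Bystanders:** none of those in view appear to have moved. In the last top view the arm hides the amber vial and most of the spare, but both are still in place in the side and wrist views.

**What disagreed:**
- **Image measurements:** the wrist camera put the dock about 3 mm further along x than the fixed cameras, within what I allowed for. The rear guide corners also read up to 10 mm off in the last side measurement, probably from how I read those pixels.
- **Pressing force:** it briefly went above the advised 10–15 N, to 26 N early in the slide, 19 N under the leaf and 30 N at the stop.
- **Flatness and joints:** I judged flatness and the leaf and lifter positions by eye, since there is no joint readout.

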